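# Copy a rafter angle with a bevel

### The arm

A 6-joint arm with a two-finger parallel gripper is mounted at the origin on a cart in front of the work surface, level with it; the furniture and walls round the work are solid. World frame = base frame: x ahead of the robot, y to its left, z up, the work surface at z = 0. Lengths are in m, angles in degrees, forces in N, time in s.
With the tool pointing down it reaches from about 0.425 to 0.95 m from the base axis. Payload 14.7 kg.
Tool frame: the origin (TCP) lies midway between the tips of the shut fingers; the grasp point (between the pads) lies 19 mm behind it (r.grip_depth is the z of the grasp point in the tool frame, in m); z points along the fingers, y is the line along which they close (so a half turn about z gives the same grasp; the last joint's range is limited). The gripper opens to 85 mm and grips with 20 to 120 N. Pads are 22 mm wide; open, the fingers measure 114 mm over their backs; the gripper's body (76 mm by 85 mm) begins 54 mm behind the grasp point. The pads swing forward as they close: fully open they stand 13 mm farther back than shut.
Start: joints at [-69.477, 27.513, 91.461, -0, 61.026, -2.67], TCP at [0.256, -0.597, 0.231] pointing down, gripper open.
Joint ranges: [-157.49, 157.49], [-46.99, 117.5], [13.45, 153.17], [-89.5, 269.5], [5.16, 153.95], [-167.48, 167.48]. Speed limits (degrees/s): [108.29, 108.29, 136.94, 172.46, 172.46, 172.46].

### API

Orientations are given as [roll, pitch, yaw] about the fixed x, y, z axes, in that order (R = Rz(yaw) Ry(pitch) Rx(roll)).
In Python, from rig import r, capture gives the robot as it stands.
- The arm moves only by the tool play_rows, never from a script. Its argument "increments" is a list of rows, each an object of numbers: "dx", "dy", "dz": the shift along the world's x, y, z in cm; "rx", "ry", "rz": the turn, a rotation vector about the world's x, y, z in rad; "gripper": the opening in per cent of the stroke, from 0 (shut) to 100 (fully open). In form: [{"dx": .., "dy": .., "dz": .., "rx": .., "ry": .., "rz": .., "gripper": ..}, ...]. A call has exactly 8 rows; each row is the pose to reach, as a shift and turn from the pose commanded when the call began; what a row does not reach only later rows make up. A row lasts 1/12 s, in which the tool goes at most 41.7 mm and 7.16 degrees, less where a joint would pass 70% of its speed; a pose out of reach is approached as far as the arm can. A call with a gripper value outside its range is refused whole. The fingers move at their own pace and stop on an object; "newtons" is the grip in N (left out, the last holds). Time passes only in rows, so rows that repeat a pose let the fingers close, or fill a call up. It gives the time, the measured TCP pose, the force, the opening and the grip force at its end, in the units of the state.
- r.state(): the state, without advancing time (a new reading comes with each control period).
- capture(name): name is "scene" or "top" or "wrist"; returns a dict with "img" (384x512x3 uint8, red, green, blue), "fovy" (degrees; the focal length in pixels is half the picture's height over the tangent of half this angle, whatever the lens; pixels are square), "cx", "cy" (the principal point, pixels), "cam_to_world" (4x4, takes a point from camera to world coordinates). Camera axes: x right, y down, z forward; pixel columns grow to the right and rows downward; lengths in m; the calibration is good to about 2 mm. The wrist camera is an equidistant fisheye: a pixel r from the principal point sees the ray r / f radians off the axis. A picture is of the moment at which its call begins. There is no depth.
- r.sign_off(): hands the job in; it is judged then, once.
The state is a dict: "time_s": time; "q": joint angles; "joint_vel": joint speeds; "tau": joint torques, N m; "tool_pos": TCP position; "tcp_rot": TCP orientation; "wrist_force": force on the tool from outside, world axes, zero at the start; "ft_torque": the same for the moment, N m; "opening": opening from 0.0 (shut) to 1.0 (fully open); "gripper_force": force on a finger pad.
Only numpy, scipy, OpenCV 4.12 (cv2) and the standard library are available. Lean on these libraries where they do the work, as an engineer would, in place of code of your own. Each camera call takes 0.05 s, during which the arm holds its last target. There are 200 camera calls.

### The job

Swing the bevel's blade by its knob until its long arm lies flat against the edge of the rafter pattern screwed to the board; its stiff pivot locks it there. Then lay the shorter of the two square-section timber offcuts flat on the board, lengthwise and flush against the side of the blade's tail that is away from you, about the middle of the tail, so that it takes the same angle. Leave the blade set against the pattern.

Things in the scene. Friction and masses are not known exactly. Their poses are not given: they have to be found in the camera images.
- blade_knob (a point): Centre of the top (72 mm above the bench) of the upright dark wooden knob, a round post 18 mm across standing 49 mm over the bevel's steel blade, 130 mm from the pivot. x: square across the blade to the pattern's side, away from the robot; y: along the blade from tail to knob; z up. The pivot is stiff (2 to 3 N at the knob moves it) and stays where left; the arm ends 27 mm past the knob.
- blade_tail (a point): Point on the blade's centre line, on its top face (23 mm above the bench), 75 mm from the pivot on the side away from the knob; the tail ends 58 mm beyond. Axes as blade_knob: the offcut belongs on the +x side. The blade is a flat bar 24 mm wide, 8 mm thick, pivoted on a fixed plywood board 270 x 310 x 12 mm; hub on the pivot 26 mm across, 30 mm high over the bench.
- pattern: Fixed wooden strip 45 x 125 x 20 mm on the board, top 32 mm above the bench. Origin on the blade's pivot axis, 12 mm above the bench; y along the strip away from the pivot, z up; the wood spans x 12 to 57, y 40 to 165 mm. Its edge at x = 12 mm stops the blade; flat against it, the blade's y axis is parallel to this y. At the start the blade stands 20 to 70 degrees off, nearer the robot.
- block: The shorter square-section timber offcut, 38 x 38 mm, 90 mm long, loose on the bench left or right of the board (the other, same section, is 160 mm long). Origin: centre of its underside; y along its length, z up. Laid on the board its underside is 12 mm and its top 50 mm above the bench, 27 mm above the blade.

How it is judged (in metres and radians):
On the way:
1. the blade's arm lies along the edge of the pattern (angle between the y axis of blade_tail and the y axis of pattern, either way round below 0.175 rad), for 0.2 s.
At the end, for the whole second after the job is handed in: Blade within 10 degrees of the pattern's edge; short offcut at rest flat on the board, within 10 degrees of blade and pattern, its side at most 12 mm from the far side of the tail, its middle within 45 mm lengthwise of the middle of the tail (75 mm from the pivot) (angle between the y axis of each of blade_tail, block and the y axis of pattern, either way round below 0.175 rad and angle between the y axis of block and the y axis of blade_tail, either way round below 0.175 rad and x of block in the frame of blade_tail between 0.024 and 0.043 m and y of block in the frame of blade_tail between -0.045 and 0.045 m and height (world z) of block between 0.008 and 0.018 m and angle between block's own z axis and vertical below 0.15 rad and linear speed of block below 0.02 m/s); the robot touches nothing.
It also fails if it takes over 64 s, if anything falls off the work surface, if the arm or the gripper's body presses on something with over 40 N, if the wrist force passes 120 N, or if a joint passes its speed limit or range.

## Working session

There is one attempt and no reset: what is moved stays moved. The work goes in short steps, Python scripts to look and compute and a tool call to move; the robot and the scene stay as the last step left them, time stands still between calls to the robot, and variables do not carry over. Pictures are saved under pics/ and viewed, at most 10 in all, crops included, and the job is handed in when it is done.

Besides the shell and the picture viewer there is one more tool, called after "Call:" as name([rows], argument=value, ...), one row to a line, values as JSON. play_rows: Moves the arm, as the interface text tells. Its arguments: {"type":"object","properties":{"increments":{"type":"array","items":{"type":"object","properties":{"dx":{"type":"number"},"dy":{"type":"number"},"dz":{"type":"number"},"rx":{"type":"number"},"ry":{"type":"number"},"rz":{"type":"number"},"gripper":{"type":"number"}}}},"newtons":{"type":"number"}},"required":["increments"]}

```bash
mkdir -p pics
cat > h.py <<'E'
import numpy as np, cv2
from rig import r, capture
def ray(c,u,v):
    f=c["img"].shape[0]/2/np.tan(np.radians(c["fovy"])/2)
    T=np.array(c["cam_to_world"]); d=np.array([(u-c["cx"])/f,(v-c["cy"])/f,1.]); return T[:3,3],T[:3,:3]@d
def onplane(c,u,v,z):
    o,d=ray(c,u,v); return o+d*(z-o[2])/d[2]
def save(c,n): cv2.imwrite(f"pics/{n}.png",c["img"][:,:,::-1])
E
python3 - <<'E'
from h import *
import pickle
a=capture("top");b=capture("scene")
pickle.dump((a,b),open("c0.pkl","wb"))
save(a,"top0");save(b,"scene0")
for c in(a,b):print(c["fovy"],np.round(c["cam_to_world"],3).tolist())
print(r.state())
E
```

```text
55.27456267354748 [[-0.024, -0.993, 0.118, 0.39], [-1.0, 0.023, -0.009, 0.064], [0.006, -0.118, -0.993, 1.06], [0.0, 0.0, 0.0, 1.0]]
46.93075336118414 [[-0.527, -0.512, 0.678, -0.418], [-0.85, 0.301, -0.433, 0.641], [0.018, -0.804, -0.594, 0.878], [0.0, 0.0, 0.0, 1.0]]
{'time_s': 0.1, 'q': array([-6.94765982e+01,  2.75452087e+01,  9.14899760e+01,  9.46266805e-04,
        6.10260930e+01, -2.66937651e+00]), 'joint_vel': array([ 0.12136336, -0.13715538, -0.04514963, -0.02512788, -0.07006851,
        0.0375645 ]), 'tau': array([ 1.24862156e-03, -9.52256727e+01, -4.31039035e+01, -9.99037047e-05,
        5.23258466e-03, -1.61060916e-05]), 'tool_pos': array([ 0.25588954, -0.59711535,  0.23074956]), 'tcp_rot': array([-1.79938827e+02, -3.68030188e-03,  2.31923175e+01]), 'wrist_force': array([ 1.08037457,  0.98238835, -0.87088116]), 'ft_torque': array([-0.01933759, -0.03099509, -0.00489997]), 'gripper_force': 0.0, 'opening': 1.0002478994020632}
```

View pics/top0.png

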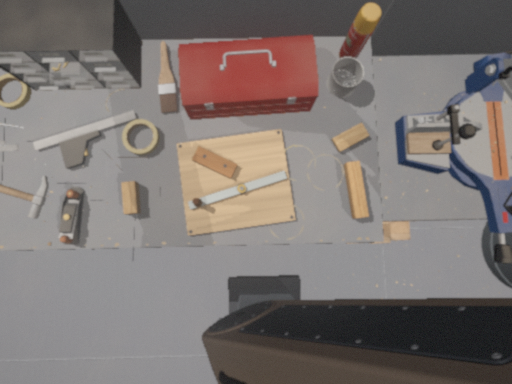

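View pics/scene0.png

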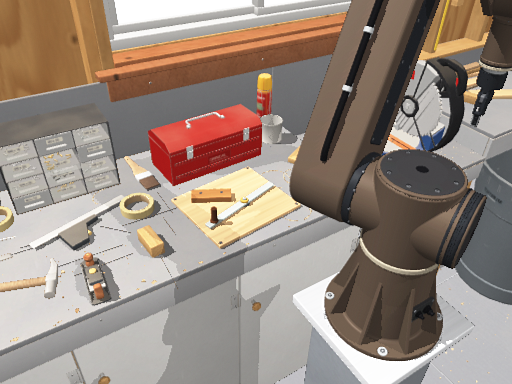

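Top view: board about (236,182), pattern (215,162), knob (197,203), hub (241,188), tail end (286,177). The scene view agrees. Offcut-like pieces are at (130,197), (350,137) and (357,190), so I'll enlarge the crop to tell them apart.

Run:
```python
from h import *
import pickle
a,b=pickle.load(open("c0.pkl","rb"))
i=a["img"][115:245,110:380,::-1]
cv2.imwrite("pics/crop0.png",cv2.resize(i,(270*3-20,380),interpolation=cv2.INTER_CUBIC))
hsv=cv2.cvtColor(a["img"],cv2.COLOR_RGB2HSV)
m=((hsv[:,:,1]>90)&(hsv[:,:,0]<25)&(hsv[:,:,2]>90)).astype(np.uint8)
n,l,s,c=cv2.connectedComponentsWithStats(m)
for k in range(1,n):
  if s[k,4]>120 and s[k,1]<260 and s[k,1]+s[k,3]>100:
    p=np.argwhere(l==k)[:,::-1].astype(np.float32); rc=cv2.minAreaRect(p); bx=cv2.boxPoints(rc)
    w=np.array([onplane(a,u,v,.038)[:2] for u,v in bx]); print(s[k].tolist(),np.round(bx,0).tolist(),np.round(w.mean(0),3),np.round([np.linalg.norm(w[1]-w[0]),np.linalg.norm(w[2]-w[1])],3))
```

```text
[178, 35, 140, 84, 9724] [[177.0, 43.0], [314.0, 34.0], [320.0, 109.0], [182.0, 119.0]] [0.842 0.059] [0.407 0.232]
[487, 102, 21, 78, 1081] [[486.0, 102.0], [500.0, 101.0], [508.0, 178.0], [494.0, 179.0]] [ 0.636 -0.649] [0.042 0.227]
[192, 146, 45, 32, 682] [[191.0, 160.0], [198.0, 145.0], [238.0, 164.0], [231.0, 179.0]] [0.59 0.16] [0.046 0.127]
[345, 162, 23, 56, 856] [[343.0, 163.0], [359.0, 161.0], [368.0, 216.0], [353.0, 218.0]] [ 0.502 -0.236] [0.045 0.157]
```

View pics/crop0.png

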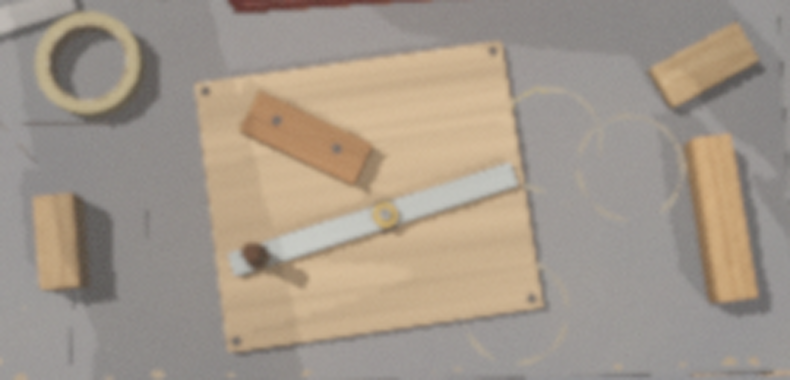

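Run:
```python
from h import *
import pickle
a,b=pickle.load(open("c0.pkl","rb"))
hsv=cv2.cvtColor(a["img"],cv2.COLOR_RGB2HSV)
for (u,v) in[(130,192),(130,208),(348,136),(345,143),(357,185)]: print((u,v),hsv[v,u])
for (x0,x1,y0,y1) in[(118,142,175,218),(328,372,120,156)]:
  h=hsv[y0:y1,x0:x1]; m=((h[:,:,1]>60)&(h[:,:,0]<28)).astype(np.uint8)
  n,l,s,c=cv2.connectedComponentsWithStats(m);k=1+s[1:,4].argmax()
  p=(np.argwhere(l==k)[:,::-1]+[x0,y0]).astype(np.float32); bx=cv2.boxPoints(cv2.minAreaRect(p))
  w=np.array([onplane(a,u,v,.038)[:2] for u,v in bx]); print(np.round(bx,0).tolist(),np.round(w,3).tolist(),np.round([np.linalg.norm(w[1]-w[0]),np.linalg.norm(w[2]-w[1])],3))
C=[]
for (x0,x1,y0,y1) in[(115,147,172,220),(325,375,115,160)]:
  C.append(cv2.resize(a["img"][y0:y1,x0:x1,::-1],None,fx=8,fy=8,interpolation=cv2.INTER_CUBIC))
w=capture("wrist");save(w,"wrist0")
H=400;C=[cv2.copyMakeBorder(c,0,H-c.shape[0],0,10,0) for c in C]
C=np.hstack(C); pickle.dump(w,open("w0.pkl","wb"))
cv2.imwrite("pics/blk.png",C)
s=cv2.resize(b["img"][150:260,120:330,::-1],(C.shape[1],int(110*C.shape[1]/210)),interpolation=cv2.INTER_CUBIC)
o=np.vstack([C,s]);cv2.imwrite("pics/blk.png",cv2.resize(o,None,fx=.75,fy=.75));print(o.shape,np.round(w["cam_to_world"],3).tolist(),w["fovy"])
```

```text
(130, 192) [ 16  89 171]
(130, 208) [ 17  86 187]
(348, 136) [ 17  83 184]
(345, 143) [ 17  89 190]
(357, 185) [ 17 100 199]
[[121.0, 182.0], [137.0, 181.0], [139.0, 213.0], [123.0, 214.0]] [[0.539, 0.423], [0.541, 0.377], [0.45, 0.37], [0.448, 0.415]] [0.045 0.091]
[[331.0, 138.0], [362.0, 122.0], [369.0, 136.0], [338.0, 152.0]] [[0.65, -0.173], [0.697, -0.264], [0.656, -0.283], [0.609, -0.193]] [0.102 0.046]
(754, 676, 3) [[0.394, -0.873, -0.286, 0.331], [-0.919, -0.375, -0.123, -0.566], [0.0, 0.312, -0.95, 0.373], [0.0, 0.0, 0.0, 1.0]] 65.70646984690485
```

View pics/blk.png

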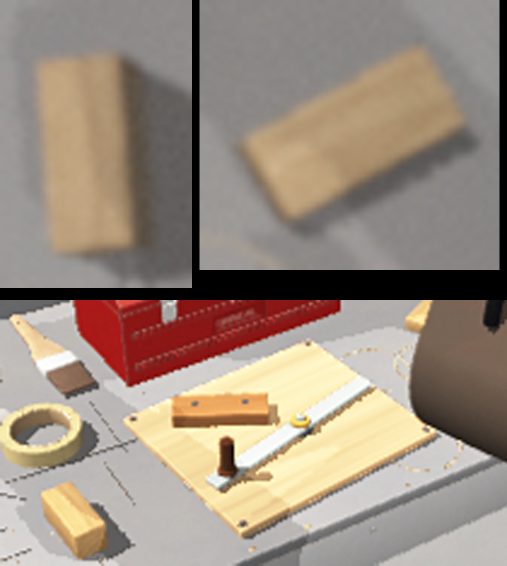

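View pics/wrist0.png

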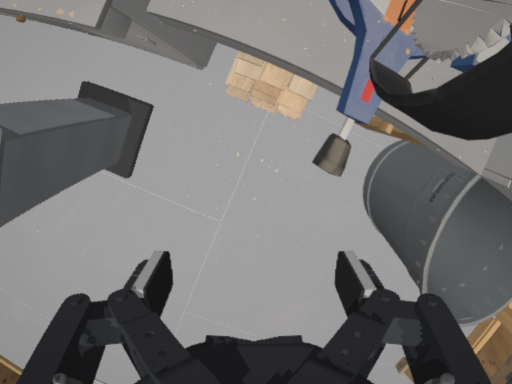

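Run:
```python
from h import *
import pickle
a,b=pickle.load(open("c0.pkl","rb"))
P=lambda u,v,z:onplane(a,u,v,z)[:2]
piv=P(241.6,188.6,.03);kn=P(196.8,200.5,.072)
hsv=cv2.cvtColor(a["img"],cv2.COLOR_RGB2HSV)
m=((hsv[:,:,1]>100)&(hsv[:,:,2]>150)); ys,xs=np.where(m[180:197,232:251]);print("hub",xs.mean()+232,ys.mean()+180,len(xs))
bx=np.array([[191.5,160],[198,145.5],[238,164],[231.5,179]])
w=np.array([P(u,v,.032) for u,v in bx]);print(np.round(w,4))
e=(w[0]-w[3]);e/=np.linalg.norm(e); e2=w[1]-w[2];e2/=np.linalg.norm(e2)
print("piv",piv,"knob",kn,np.linalg.norm(kn-piv),"edge ang",np.degrees(np.arctan2(e[1],e[0])),np.degrees(np.arctan2(e2[1],e2[0])))
y=e+e2;y/=np.linalg.norm(y);x=np.array([y[1],-y[0]])
for q in w: print("in pattern frame",(q-piv)@x,(q-piv)@y)
k=kn-piv;print("blade ang",np.degrees(np.arctan2(k[1],k[0])),"knob target",piv+.13*y,"block target",piv-.075*y+.033*x,y,x)
print("block",P(121,182,.038),P(123,214,.038))
```

```text
hub 242.2 190.3 10
[[0.5975 0.2257]
 [0.6393 0.207 ]
 [0.583  0.0936]
 [0.5403 0.1128]]
piv [0.51252861 0.08482498] knob [0.47796029 0.2055623 ] 0.12558849448549603 edge ang 63.119186654798874 63.592633117054504
in pattern frame 0.012801906777574007 0.164035094731499
in pattern frame 0.05852643350304533 0.16600520032581717
in pattern frame 0.05904933965745863 0.03944328618244106
in pattern frame 0.012279009992873192 0.037475448392275165
blade ang 105.97695530457004 knob target [0.57082672 0.2010202 ] block target [0.50839079 0.00299052] [0.44844702 0.89380941] [ 0.89380941 -0.44844702]
block [0.53798489 0.42265131] [0.4480875  0.41544017]
```

Call:
play_rows([
  {"dx": 20,"dy": 26,"rz": -0.126,"gripper": 0},
  {"dx": 20,"dy": 26,"rz": -0.126,"gripper": 0},
  {"dx": 20,"dy": 26,"rz": -0.126,"gripper": 0},
  {"dx": 20,"dy": 26,"rz": -0.126,"gripper": 0},
  {"dx": 20,"dy": 26,"rz": -0.126,"gripper": 0},
  {"dx": 20,"dy": 26,"rz": -0.126,"gripper": 0},
  {"dx": 20,"dy": 26,"rz": -0.126,"gripper": 0},
  {"dx": 20,"dy": 26,"rz": -0.126,"gripper": 0},
], newtons=40)

```text
invalid input
```

Call:
play_rows([
  {"dx": 2.5,"dy": 3.2,"dz": 0,"rx": 0,"ry": 0,"rz": -0.016,"gripper": 0},
  {"dx": 5,"dy": 6.5,"dz": 0,"rx": 0,"ry": 0,"rz": -0.032,"gripper": 0},
  {"dx": 7.5,"dy": 9.8,"dz": 0,"rx": 0,"ry": 0,"rz": -0.047,"gripper": 0},
  {"dx": 10,"dy": 13,"dz": 0,"rx": 0,"ry": 0,"rz": -0.063,"gripper": 0},
  {"dx": 12.5,"dy": 16.2,"dz": 0,"rx": 0,"ry": 0,"rz": -0.079,"gripper": 0},
  {"dx": 15,"dy": 19.5,"dz": 0,"rx": 0,"ry": 0,"rz": -0.095,"gripper": 0},
  {"dx": 17.5,"dy": 22.8,"dz": 0,"rx": 0,"ry": 0,"rz": -0.11,"gripper": 0},
  {"dx": 20,"dy": 26,"dz": 0,"rx": 0,"ry": 0,"rz": -0.126,"gripper": 0},
], newtons=40)

```text
time_s: 0.82
tool_pos: [0.4567, -0.3355, 0.2312]
tcp_rot: [-180.0, 0.0, 15.9]
wrist_force: [0.6, -1.1, 0.6]
opening: 0.002
gripper_force: 0.0
```

Call:
play_rows([
  {"dx": 0,"dy": 32,"dz": 0,"rx": 0,"ry": 0,"rz": 0,"gripper": 0},
  {"dx": 0,"dy": 32,"dz": 0,"rx": 0,"ry": 0,"rz": 0,"gripper": 0},
  {"dx": 0,"dy": 32,"dz": 0,"rx": 0,"ry": 0,"rz": 0,"gripper": 0},
  {"dx": 0,"dy": 32,"dz": 0,"rx": 0,"ry": 0,"rz": 0,"gripper": 0},
  {"dx": 0,"dy": 32,"dz": 0,"rx": 0,"ry": 0,"rz": 0,"gripper": 0},
  {"dx": 0,"dy": 32,"dz": 0,"rx": 0,"ry": 0,"rz": 0,"gripper": 0},
  {"dx": 0,"dy": 32,"dz": 0,"rx": 0,"ry": 0,"rz": 0,"gripper": 0},
  {"dx": 0,"dy": 32,"dz": 0,"rx": 0,"ry": 0,"rz": 0,"gripper": 0},
])

```text
time_s: 1.48
tool_pos: [0.4552, -0.0145, 0.2313]
tcp_rot: [-180.0, 0.0, 16.0]
wrist_force: [0.5, -0.5, 0.2]
opening: 0.001
gripper_force: 0.0
```

Works. Now above the standoff, then descend to z = 0.036.

Call:
play_rows([
  {"dx": -1.4,"dy": 21.2,"dz": 0,"rx": 0,"ry": 0,"rz": 0,"gripper": 0},
  {"dx": -1.4,"dy": 21.2,"dz": 0,"rx": 0,"ry": 0,"rz": 0,"gripper": 0},
  {"dx": -1.4,"dy": 21.2,"dz": 0,"rx": 0,"ry": 0,"rz": 0,"gripper": 0},
  {"dx": -1.4,"dy": 21.2,"dz": 0,"rx": 0,"ry": 0,"rz": 0,"gripper": 0},
  {"dx": -1.4,"dy": 21.2,"dz": 0,"rx": 0,"ry": 0,"rz": 0,"gripper": 0},
  {"dx": -1.4,"dy": 21.2,"dz": -4,"rx": 0,"ry": 0,"rz": 0,"gripper": 0},
  {"dx": -1.4,"dy": 21.2,"dz": -8,"rx": 0,"ry": 0,"rz": 0,"gripper": 0},
  {"dx": -1.4,"dy": 21.2,"dz": -12,"rx": 0,"ry": 0,"rz": 0,"gripper": 0},
])

```text
time_s: 2.15
tool_pos: [0.442, 0.1959, 0.1104]
tcp_rot: [-180.0, -0.1, 16.1]
wrist_force: [0.4, -0.9, -0.1]
opening: -0.003
gripper_force: 0.0
```

Call:
play_rows([
  {"dx": 0,"dy": 0,"dz": -2,"rx": 0,"ry": 0,"rz": 0,"gripper": 0},
  {"dx": 0,"dy": 0,"dz": -4,"rx": 0,"ry": 0,"rz": 0,"gripper": 0},
  {"dx": 0,"dy": 0,"dz": -6,"rx": 0,"ry": 0,"rz": 0,"gripper": 0},
  {"dx": 0,"dy": 0,"dz": -7.5,"rx": 0,"ry": 0,"rz": 0,"gripper": 0},
  {"dx": 0,"dy": 0,"dz": -7.5,"rx": 0,"ry": 0,"rz": 0,"gripper": 0},
  {"dx": 0,"dy": 0,"dz": -7.5,"rx": 0,"ry": 0,"rz": 0,"gripper": 0},
  {"dx": 0,"dy": 0,"dz": -7.5,"rx": 0,"ry": 0,"rz": 0,"gripper": 0},
  {"dx": 0,"dy": 0,"dz": -7.5,"rx": 0,"ry": 0,"rz": 0,"gripper": 0},
])

```text
time_s: 2.82
tool_pos: [0.4427, 0.1948, 0.0373]
tcp_rot: [-180.0, -0.1, 16.0]
wrist_force: [0.0, -0.4, 0.2]
opening: 0.001
gripper_force: 0.0
```

Call:
play_rows([
  {"dx": 0.7,"dy": 0.5,"dz": 0,"rx": 0,"ry": 0,"rz": 0,"gripper": 0},
  {"dx": 1.5,"dy": 0.9,"dz": 0,"rx": 0,"ry": 0,"rz": 0,"gripper": 0},
  {"dx": 2.3,"dy": 1.3,"dz": 0,"rx": 0,"ry": 0,"rz": -0.06,"gripper": 0},
  {"dx": 3.1,"dy": 1.6,"dz": 0,"rx": 0,"ry": 0,"rz": -0.125,"gripper": 0},
  {"dx": 3.9,"dy": 1.8,"dz": 0,"rx": 0,"ry": 0,"rz": -0.19,"gripper": 0},
  {"dx": 4.6,"dy": 1.95,"dz": 0,"rx": 0,"ry": 0,"rz": -0.25,"gripper": 0},
  {"dx": 5.4,"dy": 2.05,"dz": 0,"rx": 0,"ry": 0,"rz": -0.31,"gripper": 0},
  {"dx": 6.1,"dy": 2.1,"dz": 0,"rx": 0,"ry": 0,"rz": -0.367,"gripper": 0},
])

```text
time_s: 3.48
tool_pos: [0.5043, 0.2164, 0.0368]
tcp_rot: [-180.0, -0.0, -5.2]
wrist_force: [-3.0, 1.8, 1.4]
opening: -0.002
gripper_force: 1.4
```

Call:
play_rows([
  {"dx": 0.8,"dy": 0.02,"dz": 0,"rx": 0,"ry": 0,"rz": -0.06,"gripper": 0},
  {"dx": 1.5,"dy": 0.02,"dz": 0,"rx": 0,"ry": 0,"rz": -0.12,"gripper": 0},
  {"dx": 2.3,"dy": 0,"dz": 0,"rx": 0,"ry": 0,"rz": -0.175,"gripper": 0},
  {"dx": 2.8,"dy": -0.08,"dz": 0,"rx": 0,"ry": 0,"rz": -0.215,"gripper": 0},
  {"dx": 3.3,"dy": -0.18,"dz": 0,"rx": 0,"ry": 0,"rz": -0.255,"gripper": 0},
  {"dx": 3.9,"dy": -0.3,"dz": 0,"rx": 0,"ry": 0,"rz": -0.297,"gripper": 0},
  {"dx": 4.2,"dy": -0.38,"dz": 0,"rx": 0,"ry": 0,"rz": -0.32,"gripper": 0},
  {"dx": 4.5,"dy": -0.45,"dz": 0,"rx": 0,"ry": 0,"rz": -0.35,"gripper": 0},
])

```text
time_s: 4.15
tool_pos: [0.549, 0.2115, 0.0367]
tcp_rot: [-180.0, -0.0, -25.2]
wrist_force: [-2.4, 2.6, 0.6]
opening: -0.002
gripper_force: 1.3
```

Small steps until it meets the stop.

Call:
play_rows([
  {"dx": 0.09,"dy": -0.04,"dz": 0,"rx": 0,"ry": 0,"rz": 0,"gripper": 0},
  {"dx": 0.18,"dy": -0.09,"dz": 0,"rx": 0,"ry": 0,"rz": 0,"gripper": 0},
  {"dx": 0.27,"dy": -0.13,"dz": 0,"rx": 0,"ry": 0,"rz": 0,"gripper": 0},
  {"dx": 0.36,"dy": -0.18,"dz": 0,"rx": 0,"ry": 0,"rz": 0,"gripper": 0},
  {"dx": 0.4,"dy": -0.2,"dz": 0,"rx": 0,"ry": 0,"rz": 0,"gripper": 0},
  {"dx": 0.4,"dy": -0.2,"dz": 0,"rx": 0,"ry": 0,"rz": 0,"gripper": 0},
  {"dx": 0.4,"dy": -0.2,"dz": 0,"rx": 0,"ry": 0,"rz": 0,"gripper": 0},
  {"dx": 0.4,"dy": -0.2,"dz": 0,"rx": 0,"ry": 0,"rz": 0,"gripper": 0},
])

```text
time_s: 4.82
tool_pos: [0.552, 0.2089, 0.0363]
tcp_rot: [180.0, -0.0, -25.1]
wrist_force: [-1.0, 0.4, 0.3]
opening: 0.005
gripper_force: 0.3
```

Call:
play_rows([
  {"dx": 0.09,"dy": -0.04,"dz": 0,"rx": 0,"ry": 0,"rz": 0,"gripper": 0},
  {"dx": 0.18,"dy": -0.09,"dz": 0,"rx": 0,"ry": 0,"rz": 0,"gripper": 0},
  {"dx": 0.22,"dy": -0.11,"dz": 0,"rx": 0,"ry": 0,"rz": 0,"gripper": 0},
  {"dx": 0.27,"dy": -0.13,"dz": 0,"rx": 0,"ry": 0,"rz": 0,"gripper": 0},
  {"dx": 0.27,"dy": -0.13,"dz": 0,"rx": 0,"ry": 0,"rz": 0,"gripper": 0},
  {"dx": 0.27,"dy": -0.13,"dz": 0,"rx": 0,"ry": 0,"rz": 0,"gripper": 0},
  {"dx": 0.27,"dy": -0.13,"dz": 0,"rx": 0,"ry": 0,"rz": 0,"gripper": 0},
  {"dx": 0.27,"dy": -0.13,"dz": 0,"rx": 0,"ry": 0,"rz": 0,"gripper": 0},
])

```text
time_s: 5.48
tool_pos: [0.5548, 0.2077, 0.0363]
tcp_rot: [-180.0, -0.0, -25.1]
wrist_force: [-0.3, 0.4, -0.0]
opening: 0.003
gripper_force: 0.3
```

Call:
play_rows([
  {"dx": 0,"dy": 0,"dz": 0,"rx": 0,"ry": 0,"rz": 0,"gripper": 0},
  {"dx": 0.04,"dy": -0.02,"dz": 0,"rx": 0,"ry": 0,"rz": 0,"gripper": 0},
  {"dx": 0.08,"dy": -0.04,"dz": 0,"rx": 0,"ry": 0,"rz": 0,"gripper": 0},
  {"dx": 0.13,"dy": -0.06,"dz": 0,"rx": 0,"ry": 0,"rz": 0,"gripper": 0},
  {"dx": 0.18,"dy": -0.09,"dz": 0,"rx": 0,"ry": 0,"rz": 0,"gripper": 0},
  {"dx": 0.22,"dy": -0.11,"dz": 0,"rx": 0,"ry": 0,"rz": 0,"gripper": 0},
  {"dx": 0.26,"dy": -0.13,"dz": 0,"rx": 0,"ry": 0,"rz": 0,"gripper": 0},
  {"dx": 0.3,"dy": -0.15,"dz": 0,"rx": 0,"ry": 0,"rz": 0,"gripper": 0},
])

```text
time_s: 6.15
tool_pos: [0.5551, 0.2073, 0.0362]
tcp_rot: [179.9, 0.2, -25.1]
wrist_force: [-19.8, 21.1, 11.3]
opening: 0.002
gripper_force: 13.3
```

Run:
```python
from h import *
a=capture("top");b=capture("scene")
i=cv2.resize(a["img"][130:235,170:300,::-1],(520,420),interpolation=cv2.INTER_CUBIC)
j=cv2.resize(b["img"][170:250,165:305,::-1],(520,297)[:2],interpolation=cv2.INTER_CUBIC)
o=np.vstack([i,j]);cv2.imwrite("pics/push.png",cv2.resize(o,None,fx=.8,fy=.8))
```

```text
(no output)
```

View pics/push.png

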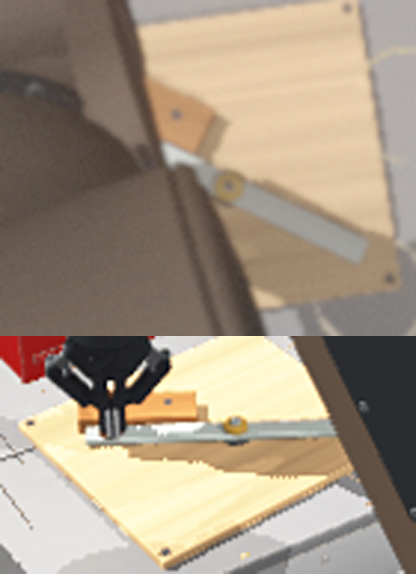

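Blade arm lies along the pattern edge (29 N against the stop). Back off, rise.

Call:
play_rows([
  {"dx": -1,"dy": 0.5,"dz": 0,"rx": 0,"ry": 0,"rz": 0,"gripper": 0},
  {"dx": -2,"dy": 1,"dz": 0,"rx": 0,"ry": 0,"rz": 0,"gripper": 0},
  {"dx": -3,"dy": 1.5,"dz": 0,"rx": 0,"ry": 0,"rz": 0,"gripper": 0},
  {"dx": -3,"dy": 1.5,"dz": 3,"rx": 0,"ry": 0,"rz": 0,"gripper": 0},
  {"dx": -3,"dy": 1.5,"dz": 7,"rx": 0,"ry": 0,"rz": 0,"gripper": 0},
  {"dx": -3,"dy": 1.5,"dz": 11,"rx": 0,"ry": 0,"rz": 0,"gripper": 0},
  {"dx": -4,"dy": 5,"dz": 12,"rx": 0,"ry": 0,"rz": 0.1,"gripper": 70},
  {"dx": -5,"dy": 8,"dz": 12,"rx": 0,"ry": 0,"rz": 0.2,"gripper": 70},
])

```text
time_s: 6.92
tool_pos: [0.5094, 0.2875, 0.1603]
tcp_rot: [-179.8, -0.3, -13.6]
wrist_force: [1.5, 0.7, -0.4]
opening: 0.276
gripper_force: 0.0
```

Call:
play_rows([
  {"dx": 0,"dy": 4,"dz": 0,"rx": 0,"ry": 0,"rz": 0.1,"gripper": 70},
  {"dx": 0,"dy": 8,"dz": 0,"rx": 0,"ry": 0,"rz": 0.2,"gripper": 70},
  {"dx": 0,"dy": 11,"dz": 0,"rx": 0,"ry": 0,"rz": 0.325,"gripper": 70},
  {"dx": 0,"dy": 11,"dz": 0,"rx": 0,"ry": 0,"rz": 0.325,"gripper": 70},
  {"dx": 0,"dy": 11,"dz": 0,"rx": 0,"ry": 0,"rz": 0.325,"gripper": 70},
  {"dx": 0,"dy": 11,"dz": 0,"rx": 0,"ry": 0,"rz": 0.325,"gripper": 70},
  {"dx": 0,"dy": 11,"dz": 0,"rx": 0,"ry": 0,"rz": 0.325,"gripper": 70},
  {"dx": 0,"dy": 11,"dz": 0,"rx": 0,"ry": 0,"rz": 0.325,"gripper": 70},
])

```text
time_s: 7.58
tool_pos: [0.5077, 0.3951, 0.1563]
tcp_rot: [180.0, 0.0, 4.9]
wrist_force: [-0.1, -0.1, -0.4]
opening: 0.693
gripper_force: 0.0
```

Run:
```python
from h import *
a=capture("top");w=capture("wrist")
i=cv2.resize(a["img"][115:245,100:300,::-1],(600,390),interpolation=cv2.INTER_CUBIC)
j=cv2.resize(w["img"][:,:,::-1],(270,203))
o=np.vstack([i,np.hstack([j,np.zeros((203,330,3),np.uint8)])]);cv2.imwrite("pics/pre.png",o)
import pickle;pickle.dump((a,w),open("c1.pkl","wb"));s=r.state();print(s["tool_pos"],s["tcp_rot"],s["q"])
# block measurement from the wrist fisheye: project block-top corners
T=np.linalg.inv(w["cam_to_world"]);f=192/np.tan(np.radians(w["fovy"])/2)
c=np.array([.496,.400]);u=np.array([.996,.083]);v=np.array([-u[1],u[0]])
for s1,s2 in((1,1),(1,-1),(-1,-1),(-1,1)):
  p=T[:3,:3]@np.r_[c+s1*.045*u+s2*.019*v,.038]+T[:3,3]; th=np.arctan2(np.hypot(p[0],p[1]),p[2]); q=p[:2]/np.hypot(p[0],p[1])*f*th
  print("exp",np.round([w["cx"]+q[0],w["cy"]+q[1]],1))
```

```text
[0.50791014 0.39535471 0.15643036] [1.79996838e+02 1.83427080e-03 4.87976459e+00] [ 3.51998187e+01  3.14579671e+01  9.63836528e+01 -2.28322543e-03
  5.21615596e+01  1.20321455e+02]
exp [225.1 156.3]
exp [267.8 156.3]
exp [266.1 247. ]
exp [227.7 246.9]
```

View pics/pre.png

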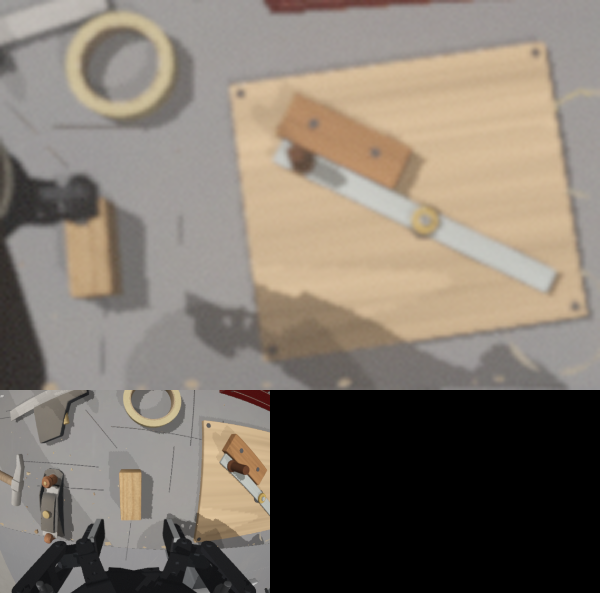

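The blade lies flush on the pattern edge. The wrist view shows the block near (247,199), against an expected (246,201), so I'll check this with a mask.

Run:
```python
from h import *
import pickle
a,w=pickle.load(open("c1.pkl","rb"))
f=192/np.tan(np.radians(w["fovy"])/2);T=np.array(w["cam_to_world"])
def fo(u,v,z):
  d=np.array([u-w["cx"],v-w["cy"]]);rr=np.hypot(*d);th=rr/f
  g=T[:3,:3]@np.r_[d/rr*np.sin(th),np.cos(th)];return (T[:3,3]+g*(z-T[2,3])/g[2])[:2]
h=cv2.cvtColor(w["img"],cv2.COLOR_RGB2HSV)[120:270,205:300]
m=((h[:,:,1]>60)&(h[:,:,0]<28)).astype(np.uint8);n,l,s,c=cv2.connectedComponentsWithStats(m);k=1+s[1:,4].argmax()
bx=cv2.boxPoints(cv2.minAreaRect((np.argwhere(l==k)[:,::-1]+[205,120]).astype(np.float32)))
W=np.array([fo(*q,.038) for q in bx]);print(s[k],bx.round(1).tolist(),W.round(4).tolist(),W.mean(0),np.linalg.norm(np.diff(W,axis=0),axis=1))
```

```text
[  21   30   43   97 3912] [[226.0, 150.0], [268.0, 150.0], [268.0, 246.0], [226.0, 246.0]] [[0.545, 0.4222], [0.5481, 0.3852], [0.4541, 0.3756], [0.4505, 0.4169]] [0.49940825 0.39996318] [0.03715147 0.0945105  0.04139786]
```

Call:
play_rows([
  {"dx": -1.0,"dy": 0.5,"dz": -3,"rx": 0,"ry": 0,"rz": 0,"gripper": 80},
  {"dx": -1.0,"dy": 0.5,"dz": -6,"rx": 0,"ry": 0,"rz": 0,"gripper": 80},
  {"dx": -1.0,"dy": 0.5,"dz": -9,"rx": 0,"ry": 0,"rz": 0,"gripper": 80},
  {"dx": -1.0,"dy": 0.5,"dz": -11,"rx": 0,"ry": 0,"rz": 0,"gripper": 80},
  {"dx": -1.0,"dy": 0.5,"dz": -13,"rx": 0,"ry": 0,"rz": 0,"gripper": 80},
  {"dx": -1.0,"dy": 0.5,"dz": -14,"rx": 0,"ry": 0,"rz": 0,"gripper": 80},
  {"dx": -1.0,"dy": 0.5,"dz": -14,"rx": 0,"ry": 0,"rz": 0,"gripper": 80},
  {"dx": -1.0,"dy": 0.5,"dz": -14,"rx": 0,"ry": 0,"rz": 0,"gripper": 80},
])

```text
time_s: 8.35
tool_pos: [0.4979, 0.401, 0.0165]
tcp_rot: [180.0, 0.0, 4.9]
wrist_force: [-0.2, -0.5, 0.7]
opening: 0.798
gripper_force: 0.0
```

Call:
play_rows([
  {"dx": 0,"dy": 0,"dz": 0,"rx": 0,"ry": 0,"rz": 0,"gripper": 0},
  {"dx": 0,"dy": 0,"dz": 0,"rx": 0,"ry": 0,"rz": 0,"gripper": 0},
  {"dx": 0,"dy": 0,"dz": 0,"rx": 0,"ry": 0,"rz": 0,"gripper": 0},
  {"dx": 0,"dy": 0,"dz": 0,"rx": 0,"ry": 0,"rz": 0,"gripper": 0},
  {"dx": 0,"dy": 0,"dz": 0,"rx": 0,"ry": 0,"rz": 0,"gripper": 0},
  {"dx": 0,"dy": 0,"dz": 0,"rx": 0,"ry": 0,"rz": 0,"gripper": 0},
  {"dx": 0,"dy": 0,"dz": 0,"rx": 0,"ry": 0,"rz": 0,"gripper": 0},
  {"dx": 0,"dy": 0,"dz": 0,"rx": 0,"ry": 0,"rz": 0,"gripper": 0},
], newtons=60)

```text
time_s: 9.02
tool_pos: [0.4985, 0.4018, 0.0179]
tcp_rot: [-179.9, -0.1, 5.0]
wrist_force: [-1.5, -1.4, 8.8]
opening: 0.429
gripper_force: 60.9
```

Call:
play_rows([
  {"dx": 0,"dy": 0,"dz": 2,"rx": 0,"ry": 0,"rz": 0,"gripper": 0},
  {"dx": 0,"dy": 0,"dz": 5,"rx": 0,"ry": 0,"rz": 0,"gripper": 0},
  {"dx": 0,"dy": 0,"dz": 8,"rx": 0,"ry": 0,"rz": 0,"gripper": 0},
  {"dx": 0,"dy": 0,"dz": 11,"rx": 0,"ry": 0,"rz": 0,"gripper": 0},
  {"dx": 0,"dy": -2,"dz": 13,"rx": 0,"ry": 0,"rz": 0.05,"gripper": 0},
  {"dx": 0,"dy": -5,"dz": 14,"rx": 0,"ry": 0,"rz": 0.12,"gripper": 0},
  {"dx": 0,"dy": -8,"dz": 14,"rx": 0,"ry": 0,"rz": 0.2,"gripper": 0},
  {"dx": 0,"dy": -11,"dz": 14,"rx": 0,"ry": 0,"rz": 0.28,"gripper": 0},
])

```text
time_s: 9.68
tool_pos: [0.4981, 0.2907, 0.1581]
tcp_rot: [-180.0, -0.2, 21.3]
wrist_force: [1.2, -1.0, -0.9]
opening: 0.434
gripper_force: 60.3
```

Call:
play_rows([
  {"dx": 0,"dy": -3.5,"dz": 0,"rx": 0,"ry": 0,"rz": 0.1,"gripper": 0},
  {"dx": 0,"dy": -7,"dz": 0,"rx": 0,"ry": 0,"rz": 0.2,"gripper": 0},
  {"dx": 0,"dy": -10.5,"dz": 0,"rx": 0,"ry": 0,"rz": 0.3,"gripper": 0},
  {"dx": 0,"dy": -14,"dz": 0,"rx": 0,"ry": 0,"rz": 0.4,"gripper": 0},
  {"dx": 0,"dy": -17.5,"dz": 0,"rx": 0,"ry": 0,"rz": 0.5,"gripper": 0},
  {"dx": 0,"dy": -21,"dz": 0,"rx": 0,"ry": 0,"rz": 0.6,"gripper": 0},
  {"dx": 0,"dy": -24.5,"dz": 0,"rx": 0,"ry": 0,"rz": 0.68,"gripper": 0},
  {"dx": 0,"dy": -27,"dz": 0,"rx": 0,"ry": 0,"rz": 0.74,"gripper": 0},
])

```text
time_s: 10.35
tool_pos: [0.4976, 0.0188, 0.1572]
tcp_rot: [179.9, -0.0, 63.6]
wrist_force: [0.5, 0.4, -0.4]
opening: 0.43
gripper_force: 60.4
```

Call:
play_rows([
  {"dx": 0.6,"dy": -0.9,"dz": 0,"rx": 0,"ry": 0,"rz": 0,"gripper": 0},
  {"dx": 1.3,"dy": -1.7,"dz": 0,"rx": 0,"ry": 0,"rz": 0,"gripper": 0},
  {"dx": 1.3,"dy": -1.7,"dz": -3,"rx": 0,"ry": 0,"rz": 0,"gripper": 0},
  {"dx": 1.3,"dy": -1.7,"dz": -6,"rx": 0,"ry": 0,"rz": 0,"gripper": 0},
  {"dx": 1.3,"dy": -1.7,"dz": -9,"rx": 0,"ry": 0,"rz": 0,"gripper": 0},
  {"dx": 1.3,"dy": -1.7,"dz": -9,"rx": 0,"ry": 0,"rz": 0,"gripper": 0},
  {"dx": 1.3,"dy": -1.7,"dz": -9,"rx": 0,"ry": 0,"rz": 0,"gripper": 0},
  {"dx": 1.3,"dy": -1.7,"dz": -9,"rx": 0,"ry": 0,"rz": 0,"gripper": 0},
])

```text
time_s: 11.02
tool_pos: [0.5117, 0.0047, 0.0675]
tcp_rot: [179.9, -0.0, 63.4]
wrist_force: [0.5, -0.5, -0.1]
opening: 0.432
gripper_force: 60.5
```

Run:
```python
from h import *
b=capture("scene");w=capture("wrist");s=r.state();print(s["tool_pos"],s["tcp_rot"])
i=cv2.resize(b["img"][150:260,180:330,::-1],(512,375),interpolation=cv2.INTER_CUBIC)
o=np.vstack([cv2.resize(w["img"][:,:,::-1],None,fx=.7,fy=.7),cv2.resize(i,(358,263))]);cv2.imwrite("pics/place.png",o)
```

```text
[0.5120814  0.00450096 0.0680672 ] [ 1.79855282e+02 -6.45383931e-02  6.34272479e+01]
```

View pics/place.png

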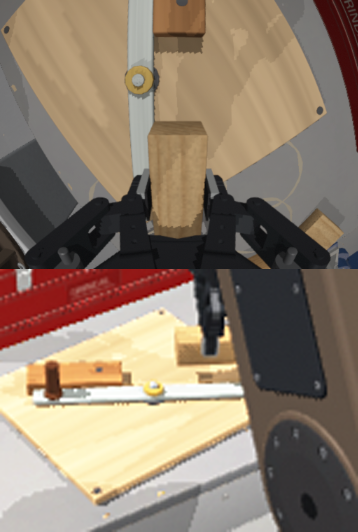

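Block is on the far side of the tail, parallel, gap about 4–5 mm. Lower with a small shift toward the blade.

Call:
play_rows([
  {"dx": -0.1,"dy": 0.05,"dz": -1,"rx": 0,"ry": 0,"rz": 0,"gripper": 0},
  {"dx": -0.15,"dy": 0.08,"dz": -2,"rx": 0,"ry": 0,"rz": 0,"gripper": 0},
  {"dx": -0.15,"dy": 0.08,"dz": -2.8,"rx": 0,"ry": 0,"rz": 0,"gripper": 0},
  {"dx": -0.15,"dy": 0.08,"dz": -3.3,"rx": 0,"ry": 0,"rz": 0,"gripper": 0},
  {"dx": -0.15,"dy": 0.08,"dz": -3.5,"rx": 0,"ry": 0,"rz": 0,"gripper": 0},
  {"dx": -0.15,"dy": 0.08,"dz": -3.6,"rx": 0,"ry": 0,"rz": 0,"gripper": 0},
  {"dx": -0.15,"dy": 0.08,"dz": -3.7,"rx": 0,"ry": 0,"rz": 0,"gripper": 0},
  {"dx": -0.15,"dy": 0.08,"dz": -3.7,"rx": 0,"ry": 0,"rz": 0,"gripper": 0},
])

```text
time_s: 11.78
tool_pos: [0.5088, 0.005, 0.0299]
tcp_rot: [-180.0, 0.0, 63.4]
wrist_force: [-5.2, -0.9, 17.7]
opening: 0.431
gripper_force: 62.7
```

Call:
play_rows([
  {"dx": 0,"dy": 0,"dz": 0.05,"rx": 0,"ry": 0,"rz": 0,"gripper": 70},
  {"dx": 0,"dy": 0,"dz": 0.1,"rx": 0,"ry": 0,"rz": 0,"gripper": 70},
  {"dx": 0,"dy": 0,"dz": 0.1,"rx": 0,"ry": 0,"rz": 0,"gripper": 70},
  {"dx": 0,"dy": 0,"dz": 0.1,"rx": 0,"ry": 0,"rz": 0,"gripper": 70},
  {"dx": 0,"dy": 0,"dz": 0.1,"rx": 0,"ry": 0,"rz": 0,"gripper": 70},
  {"dx": 0,"dy": 0,"dz": 0.1,"rx": 0,"ry": 0,"rz": 0,"gripper": 70},
  {"dx": 0,"dy": 0,"dz": 1,"rx": 0,"ry": 0,"rz": 0,"gripper": 70},
  {"dx": 0,"dy": 0,"dz": 2,"rx": 0,"ry": 0,"rz": 0,"gripper": 70},
])

```text
time_s: 12.45
tool_pos: [0.5087, 0.0051, 0.0495]
tcp_rot: [-179.9, 0.0, 63.4]
wrist_force: [0.1, -0.1, 0.9]
opening: 0.699
gripper_force: 0.0
```

Call:
play_rows([
  {"dx": 0,"dy": 0,"dz": 2,"rx": 0,"ry": 0,"rz": 0,"gripper": 70},
  {"dx": 0,"dy": 0,"dz": 5,"rx": 0,"ry": 0,"rz": 0,"gripper": 70},
  {"dx": 0,"dy": 0,"dz": 8,"rx": 0,"ry": 0,"rz": 0,"gripper": 70},
  {"dx": 0,"dy": 0,"dz": 11,"rx": 0,"ry": 0,"rz": 0,"gripper": 70},
  {"dx": 0,"dy": -3,"dz": 14,"rx": 0,"ry": 0,"rz": 0,"gripper": 70},
  {"dx": 0,"dy": -7,"dz": 15,"rx": 0,"ry": 0,"rz": 0,"gripper": 70},
  {"dx": 0,"dy": -11,"dz": 15,"rx": 0,"ry": 0,"rz": 0,"gripper": 70},
  {"dx": 0,"dy": -15,"dz": 15,"rx": 0,"ry": 0,"rz": 0,"gripper": 70},
])

```text
time_s: 13.12
tool_pos: [0.5096, -0.1466, 0.2019]
tcp_rot: [179.8, -0.0, 63.5]
wrist_force: [0.8, -0.6, 0.4]
opening: 0.705
gripper_force: 0.0
```

Call:
play_rows([
  {"dx": 0,"dy": -4,"dz": 0,"rx": 0,"ry": 0,"rz": 0,"gripper": 70},
  {"dx": 0,"dy": -8,"dz": 0,"rx": 0,"ry": 0,"rz": 0,"gripper": 70},
  {"dx": 0,"dy": -12,"dz": 0,"rx": 0,"ry": 0,"rz": 0,"gripper": 70},
  {"dx": 0,"dy": -16,"dz": 0,"rx": 0,"ry": 0,"rz": 0,"gripper": 70},
  {"dx": 0,"dy": -20,"dz": 0,"rx": 0,"ry": 0,"rz": 0,"gripper": 70},
  {"dx": 0,"dy": -24,"dz": 0,"rx": 0,"ry": 0,"rz": 0,"gripper": 70},
  {"dx": 0,"dy": -24,"dz": 0,"rx": 0,"ry": 0,"rz": 0,"gripper": 70},
  {"dx": 0,"dy": -24,"dz": 0,"rx": 0,"ry": 0,"rz": 0,"gripper": 70},
])

```text
time_s: 13.78
tool_pos: [0.5087, -0.387, 0.2001]
tcp_rot: [180.0, 0.0, 63.3]
wrist_force: [-0.1, 1.1, -0.7]
opening: 0.701
gripper_force: 0.0
```

Run:
```python
from h import *
a=capture("top")
cv2.imwrite("pics/end.png",cv2.resize(a["img"][130:240,170:320,::-1],(750,550),interpolation=cv2.INTER_CUBIC))
```

```text
(no output)
```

View pics/end.png

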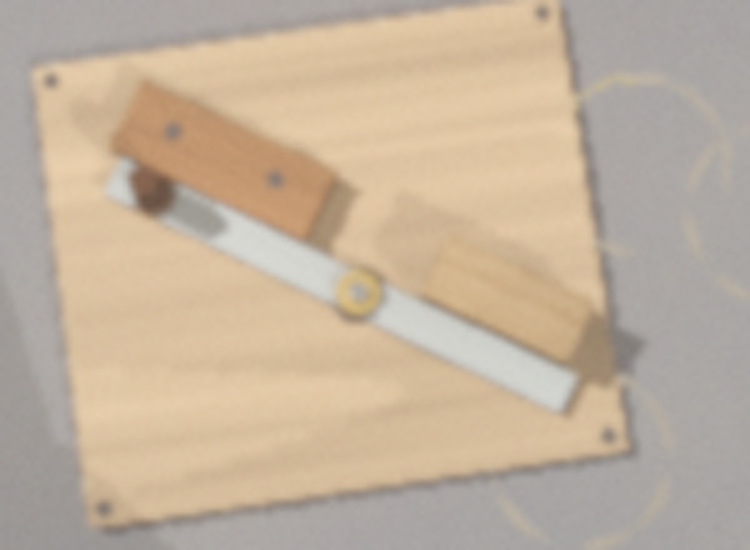

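The blade is flat on the pattern. The block lies parallel and flush on the far side of the tail, centred about 75–80 mm from the pivot.

```bash
python3 -c "
from rig import r
print(r.sign_off())"
```

```text
the job is handed in; nothing more can be done
None
```

I set the blade flat against the pattern, laid the 90 mm offcut flush along the far side of its tail near the middle, and handed the job in at about 14 s of the 64 s; no verdict came back.

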